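# Drop a metal bar into the lever-operated scrap box

## Robot

A 6-joint arm with a two-finger parallel gripper is mounted at the origin on a cart in front of the work surface, level with it; the furniture and walls round the work are solid. World frame = base frame: x ahead of the robot, y to its left, z up, the work surface at z = 0. Lengths are in m, angles in rad, forces in N, time in s.
With the tool pointing down it reaches from about 0.3 to 1 m from the base axis. Payload 5.1 kg.
Tool frame: the origin (TCP) lies on the centre line of the jaws, within the pads' length; the fingertips stand 22 mm ahead of it and the grasp point (between the pads) lies 3 mm ahead of it (arm.nose_length is the distance from the TCP to the fingertips, in m); z points along the fingers, y is the direction in which the jaws open and shut (so a half turn about z gives the same grasp; the last joint's range is limited). The gripper opens to 95 mm and grips with 3 to 60 N. Pads are 20 mm wide; open, the fingers measure 119 mm over their backs; the gripper's body (75 mm by 180 mm) begins 59 mm behind the grasp point.
Start: joints at [1.155, 0.124, 1.65, -0, 1.367, -0.083], TCP at [0.212, 0.614, 0.209] pointing down, gripper open.
Joint ranges: [-2.61, 2.61], [-1.02, 2.33], [0.03, 2.71], [-1.35, 4.49], [0.32, 2.68], [-2.91, 2.91]. Speed limits (rad/s): [2.57, 2.57, 3.14, 3.14, 3.14, 3.14].

## Interface

Orientations are given as [roll, pitch, yaw] about the fixed x, y, z axes, in that order (R = Rz(yaw) Ry(pitch) Rx(roll)).
In Python, from workcell import arm gives the robot as it stands.
- The arm moves only by the shell command python3 -m pendant 'ROWS'. ROWS is text: rows parted by semicolons, each of 5 numbers parted by spaces: the shift along the tool's x, y, z in cm, then the turn about the tool's z in rad, then the closure, from -1 (fully open) to 1 (shut). A call has 1 to 5 rows; each row shifts and turns the pose as measured when the row begins, along the tool's axes as they then stand; what a row does not reach is not made up. A row lasts 1/12 s, in which the tool goes at most 41.7 mm and 7.16 degrees, less where a joint would pass 70% of its speed; a pose out of reach is approached as far as the arm can. A call is refused whole if a number of a shift passes 4.17 or a number of a turn 0.125, either way. A call with a gripper value outside its range is refused whole. The fingers move at their own pace and stop on an object; the grip force is fixed at half the most. Time passes only in rows, so rows that do not move let the fingers close. It gives the time, the measured TCP pose, the force and the opening at its end, in the units of the state.
- arm.get_obs(): the state, without advancing time (a new reading comes with each control period).
- arm.read_camera(name): name is "scene" or "side" or "wrist"; returns a dict with "pixels" (420x560x3 uint8, red, green, blue), "camera_matrix" (3x3 intrinsics, pixels), "world_from_camera" (4x4, takes a point from camera to world coordinates). Camera axes: x right, y up, looking along -z (the intrinsics and any distortion apply to the point x, -y, -z); pixel columns grow to the right and rows downward; lengths in m; the calibration is good to about 2 mm. The wrist camera is an equidistant fisheye: a pixel r from the principal point sees the ray r / f radians off the axis. A picture is of the moment at which its call begins. There is no depth.
- arm.hand_in(): hands the job in, once; it reports no verdict.
Trained networks look in the newest picture that a camera, given by its name, has taken for a name from the list of things; names that differ only in an ending like _2 or _b are one class to them, and where a whole thing is asked for, a point or a joint stands for the part that bears it (a point fixed in the world has none). Each returns a list of dicts, best first, with "score" (0 to 1); they miss things now and then, are a little off and sometimes report something else, mostly with a low value. They report only what shows in the picture. A call takes as long as a camera call.
- arm.look_for(camera, target): "xy" ([column, row] as shares, 0 to 1, of the picture: columns of its width, rows of its height, amid what is visible of it).
- arm.mark_of(camera, target): "xy" ([column, row] as shares, 0 to 1, of the picture: columns of its width, rows of its height: a listed point, or the origin of a listed thing).
The state is a dict: "clock": time; "joint_pos": joint angles; "qd": joint speeds; "joint_torque": joint torques, N m; "position": TCP position; "ee_rot": TCP orientation; "ft_force": force on the tool from outside, world axes, zero at the start; "torque": the same for the moment, N m; "opening": opening from 0.0 (shut) to 1.0 (fully open).
Only numpy, scipy, OpenCV 4.12 (cv2) and the standard library are available. Lean on these libraries where they do the work, as an engineer would, in place of code of your own. Each camera call takes 0.05 s, during which the arm holds its last target.

## Task

Put the grey metal bar lying on the deck of the scrap box away in the box. Press the long end of the lever down until its catch holds it and the heavy flap stands open by itself, push the bar off the deck into the mouth, then press down the tab of the catch so that the flap falls shut over it. It is all pressing and pushing with the fingertips: pick up nothing, keep off the flap itself, and leave the other things on the bench where they are.

Things in the scene. Friction and masses are not known exactly. Their poses are not given: they have to be found in the camera images.
- scrap_box: Grey sheet-steel scrap box, fixed to the bench. Origin under its base plate, 36 mm above the bench (it stands on four short legs); x runs from the drawer front (brass lock) to the back, y to the side with the lever, z up. Box frame: walls x -90 to 75, y -55 to 55 mm, top z = 70. The top's front part, x -90 to -5, is the flat deck, open in front, with a 4 mm high rail along each side; behind it is the mouth.
- mouth (a point): Centre of the mouth, level with the deck top and 38 mm behind the deck's rear edge. The mouth is 76 mm long (along the box's x), 102 mm wide and 66 mm deep, and is covered by the flap.
- flap (a joint): Heavy steel flap (80 x 102 x 9 mm, 0.8 kg) over the mouth, hinged at the back of the box (x = 74, z = 75 mm). Radians; 0 = shut, grows as its front edge rises. The lever's short end lifts it by a side pin. With the lever latched it stands at about 1.1 rad, its edge then 36 mm behind the box's origin and 185 mm above the bench. Released, it falls shut in about a second.
- lever (a joint): Lever beside the box, radians; 0 = at rest, long end up in front, short end under the flap's pin; grows as the long end goes down. Pressed to its hard stop at 0.635 it has snapped under the catch; let go, it comes back to about 0.59 and hangs there. Takes 4 to 8 N at the pad on the way.
- lever_pivot (a point): Pivot of the lever, at x = 20, y = 70, z = 72 mm of the box; the lever (steel bar 10 mm wide) turns in the upright plane along the box's x axis.
- lever_pad (a point): Centre of the top of the round black rubber pad (29 mm across) on the lever's long end, 158 mm from the pivot, toward the box's -x. About 170 mm above the bench at rest, 78 mm latched, 72 mm fully down; it moves on a circle about the pivot.
- catch (a joint): Spring catch beside the lever, hinged along the box's x at x = -77, y = 70, z = 13 mm. Radians; 0 = at rest, grows as the tab goes down and the nose swings out, at most 0.45. The lever on its way down pushes the nose aside by itself; a latched lever comes free at about 0.17.
- catch_tab (a point): Centre of the top of the black rubber end (24 x 28 mm) of the catch's tab, at x = -77, y = 127, z = 39 mm of the box. Pressing it down 12 to 20 mm, with 3 to 5 N, frees the lever, which then swings up to rest; the tab springs back when let go.
- ingot: Plain grey metal bar, 30 x 60 x 22 mm, about 0.33 kg. Origin at the centre of its underside; the 30 mm side lies along its x axis, the 60 mm side along y. It lies flat on the deck with its long side roughly across the box, and tips into the mouth once its centre is past the deck's rear edge.
- dapping_block: Bystander, to be left where it is: plain steel cube, 36 mm; origin at the centre of its underside.
- pine_wedge: Bystander, to be left where it is: pine offcut, 30 x 55 x 22 mm; origin at the centre of its underside.
- wax: Bystander, to be left where it is: blue carving-wax block, 30 x 46 x 19 mm; origin at the centre of its underside.
- sanding_stick: Bystander, to be left where it is: flat wooden sanding stick, 16 x 125 x 7 mm; origin at the centre of its underside.

How it is judged:
On the way, in this order (a step that is already met when the one before it is completed fails the run):
1. the lever is pressed down and hangs in its catch, let go, with the flap standing open (value of joint lever above 0.52 rad and value of joint flap above 0.85 rad and value of joint catch below 0.1 rad and contact force between each of the arm, the fingers and lever below 0.5 N), for 0.2 s.
2. the bar lies inside the box, with the flap still open (z of ingot in the frame of scrap_box below 0.045 m and x of ingot in the frame of scrap_box between -0.088 and 0.073 m and y of ingot in the frame of scrap_box between -0.053 and 0.053 m and value of joint flap above 0.85 rad), for 0.1 s.
At the end, for the whole second after the job is handed in: The bar lies still inside the box (its origin less than 45 mm above the box's base plate and within its walls), the flap is shut (below 0.06 rad), the lever is back up and the catch back at rest (both below 0.06 rad) (z of ingot in the frame of scrap_box below 0.045 m and x of ingot in the frame of scrap_box between -0.088 and 0.073 m and y of ingot in the frame of scrap_box between -0.053 and 0.053 m and value of joint each of flap, lever, catch below 0.06 rad and linear speed of ingot below 0.02 m/s); the robot touches nothing.
It fails at once if the bar is lifted more than 15 mm off the deck (z of ingot in the frame of scrap_box above 0.085 m).
It fails at once if the robot touches the flap itself (more than 2 N) (contact force between any of the arm, the fingers and flap above 2 N).
It fails at once if one of the other loose things on the bench is moved more than 20 mm (distance of any of dapping_block, pine_wedge, wax, sanding_stick from where it was at the start of the episode above 0.02 m).
It also fails if it takes over 58 s, if anything falls off the work surface, if the arm or the gripper's body presses on something with over 40 N, if the wrist force passes 120 N, or if a joint passes its speed limit or range.

## Working session

There is one attempt and no reset: what is moved stays moved. The work goes in short steps, Python scripts to look and compute and a shell command to move; the robot and the scene stay as the last step left them, time stands still between calls to the robot, and variables do not carry over. Pictures are saved under pics/ and viewed, and the job is handed in when it is done.

```bash
mkdir -p pics; ls; cat > h.py <<'E'
from workcell import arm
import numpy as np, cv2
def snap(n,f):
    d=arm.read_camera(n); cv2.imwrite('pics/'+f,d['pixels'][:,:,::-1]); return d
E
python3 - <<'E'
from h import *
for n in ['scene','side','wrist']:
    d=snap(n,n+'0.png'); print(n,d['camera_matrix'].tolist(),np.round(d['world_from_camera'],4).tolist())
    for t in ['lever_pad','catch_tab','mouth','ingot','lever_pivot','scrap_box','dapping_block','pine_wedge','wax','sanding_stick']:
        r=arm.mark_of(n,t); print(t,[(round(q['xy'][0]*560),round(q['xy'][1]*420),round(q['score'],2)) for q in r[:2]])
o=arm.get_obs();print(o)
E
```

```text
pics
scene [[447.5515896873298, 0.0, 278.28640449352804], [0.0, 447.5515896873298, 217.16043841282635], [0.0, 0.0, 1.0]] [[0.6568, 0.526, -0.5403, 0.1317], [-0.7538, 0.4763, -0.4526, -0.2023], [0.0192, 0.7045, 0.7094, 0.7309], [0.0, 0.0, 0.0, 1.0]]
lever_pad [(216, 214, 0.91)]
catch_tab [(193, 231, 0.6), (258, 185, 0.51)]
mouth [(260, 186, 0.55)]
ingot []
lever_pivot [(227, 187, 0.82)]
scrap_box []
dapping_block [(172, 255, 0.68)]
pine_wedge [(200, 218, 0.61), (261, 182, 0.45)]
wax [(356, 350, 0.84), (260, 185, 0.63)]
sanding_stick [(199, 216, 0.55)]
side [[508.740888608049, 0.0, 276.46583202559435], [0.0, 508.740888608049, 210.850765654359], [0.0, 0.0, 1.0]] [[-0.65, 0.6548, -0.3857, 0.1582], [-0.7599, -0.5619, 0.3267, 0.5098], [-0.0028, 0.5055, 0.8628, 1.0624], [0.0, 0.0, 0.0, 1.0]]
lever_pad [(276, 251, 0.95), (240, 336, 0.22)]
catch_tab [(247, 295, 0.9)]
mouth [(207, 224, 0.62)]
ingot [(246, 234, 0.76)]
lever_pivot [(202, 256, 0.59)]
scrap_box [(227, 243, 0.83)]
dapping_block [(242, 333, 0.56)]
pine_wedge [(195, 307, 0.75)]
wax [(352, 202, 0.76), (197, 303, 0.63)]
sanding_stick [
[... 347 characters left out ...]
ck []
pine_wedge []
wax []
sanding_stick []
{'clock': 1.65, 'joint_pos': array([ 1.15539875e+00,  1.23873489e-01,  1.65030706e+00, -9.81267642e-06,
        1.36753180e+00, -8.26157811e-02]), 'qd': array([ 0.00125691,  0.00029973, -0.00092785,  0.0003533 , -0.00126418,
        0.00105861]), 'joint_torque': array([-4.45011556e-04, -4.17583752e+01, -3.60211265e+01,  7.74653605e-02,
        4.29486379e-02, -1.34415427e-05]), 'position': array([0.21236715, 0.61430167, 0.20900443]), 'ee_rot': array([-3.14147257e+00, -2.99809306e-07,  2.80881284e+00]), 'ft_force': array([-0.6777924 ,  0.36112926, -0.18756794]), 'torque': array([-0.0128226 , -0.01396801,  0.00941071]), 'opening': 0.9997618482547023}
```

View pics/scene0.png

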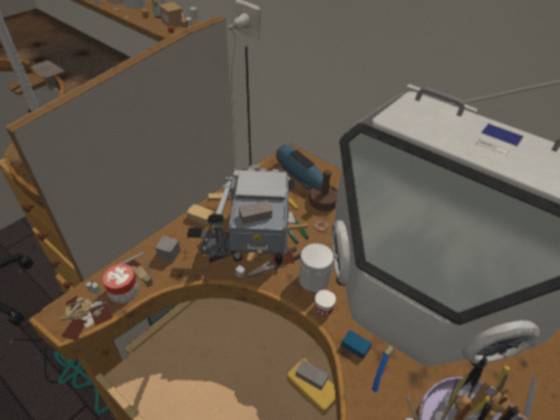

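View pics/side0.png

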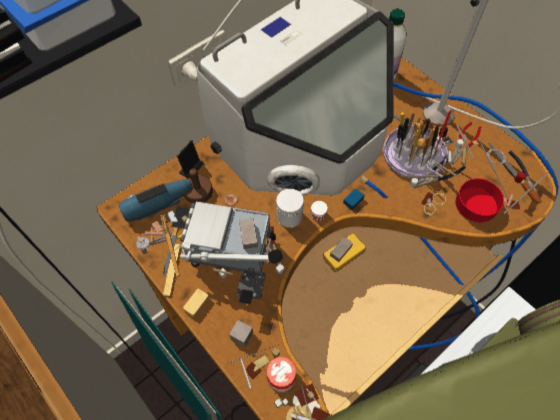

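```bash
cat >> h.py <<'E'
C={}
def proj(d,P):
    T=np.linalg.inv(d['world_from_camera']); p=T[:3,:3]@np.asarray(P,float)+T[:3,3]; K=d['camera_matrix']
    return np.array([K[0,0]*p[0]/-p[2]+K[0,2], K[1,1]*-p[1]/-p[2]+K[1,2]])
def ray(d,u,v):
    K=d['camera_matrix'];T=d['world_from_camera']
    r=T[:3,:3]@np.array([(u-K[0,2])/K[0,0],-(v-K[1,2])/K[1,1],-1]); return T[:3,3],r
def onz(d,u,v,z):
    o,r=ray(d,u,v); return o+r*(z-o[2])/r[2]
def boxT(q):
    c,s=np.cos(q[2]),np.sin(q[2]); T=np.eye(4);T[:3,:3]=[[c,-s,0],[s,c,0],[0,0,1]];T[:3,3]=[q[0],q[1],.036]; return T
def b2w(q,p): return (boxT(q)@np.r_[np.asarray(p)/1000.,1])[:3]
E
python3 - <<'E'
from h import *
from scipy.optimize import least_squares
S=snap('scene','s1.png');D=snap('side','d1.png')
pad=[20-158*np.cos(np.arcsin((134-72)/158)),70,134]
F={'lever_pad':pad,'catch_tab':[-77,127,39],'mouth':[33,0,70],'lever_pivot':[20,70,72],'scrap_box':[0,0,0]}
obs=[]
for n,c in (('scene',S),('side',D)):
    for t in F:
        for r in arm.mark_of(n,t)[:1]:
            if r['score']>.4:
                obs.append((n,c,t,np.array(r['xy'])*[560,420]))
best=None
for y0 in np.arange(-3,3.2,.7):
    f=lambda q:np.concatenate([proj(c,b2w(q,F[t]))-uv for n,c,t,uv in obs])
    r=least_squares(f,[0.6,0.3,y0],loss='soft_l1',f_scale=2)
    if best is None or r.cost<best.cost: best=r
print(best.x,best.cost)
for o,e in zip(obs,f(best.x).reshape(-1,2)): print(o[0],o[2],o[3].round(1),e.round(1))
q=best.x
for n,c in (('s',S),('d',D)):
    im=c['pixels'][:,:,::-1].copy()
    ctr=proj(c,b2w(q,[0,0,40])).astype(int); x0,y0=ctr-[75,60]
    im=cv2.resize(im[y0:y0+120,x0:x0+150],None,fx=5,fy=5,interpolation=cv2.INTER_CUBIC)
    cl=im.copy()
    P=lambda p:tuple(int(v) for v in ((proj(c,b2w(q,p))-[x0,y0]+.5)*5))
    for z in (0,70):
        L=[(-90,-55,z),(75,-55,z),(75,55,z),(-90,55,z)]
        for a,b in zip(L,L[1:]+L[:1]): cv2.line(im,P(a),P(b),(0,255,0),1)
    for t in F: cv2.circle(im,P(F[t]),4,(0,0,255),1)
    cv2.imwrite(f'pics/{n}1c.png',np.vstack([im])) ; cv2.imwrite(f'pics/{n}1raw.png',cl); print(x0,y0)
E
```

```text
[0.62741727 0.26315341 0.67980587] 11.779897529446046
scene lever_pad [214.1 215.4] [1.4 1. ]
scene catch_tab [195.6 230.3] [-1.5  1.5]
scene mouth [261.4 186.5] [-0.2 -0.4]
scene lever_pivot [228.  188.4] [-0.6 -0.2]
scene scrap_box [259.9 220.9] [ 0.6 -0.5]
side lever_pad [274.5 252.8] [-0.4  1.5]
side catch_tab [246.  293.5] [0.1 1.7]
side mouth [207.2 226.5] [ 0.5 -0.5]
side lever_pivot [205.1 258.5] [ 0.2 -2.8]
side scrap_box [227.5 244.5] [-1.9 -1.3]
185 147
148 174
```

View pics/s1c.png

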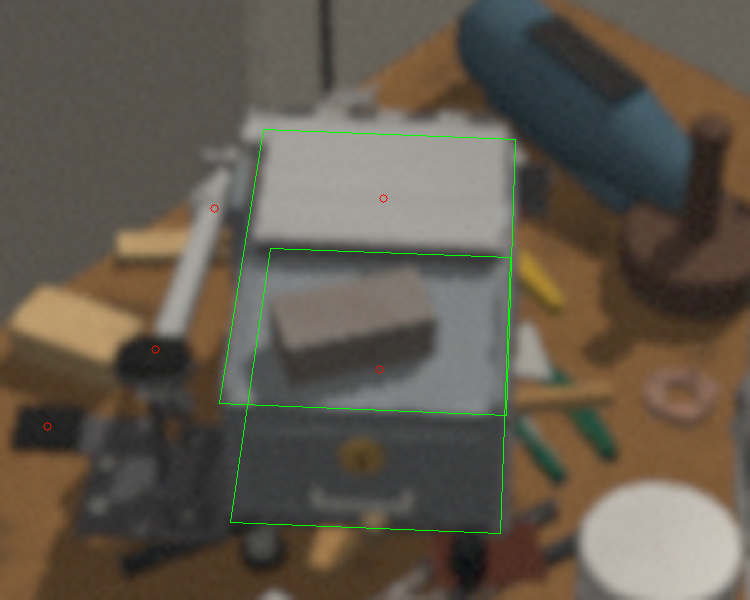

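View pics/d1c.png

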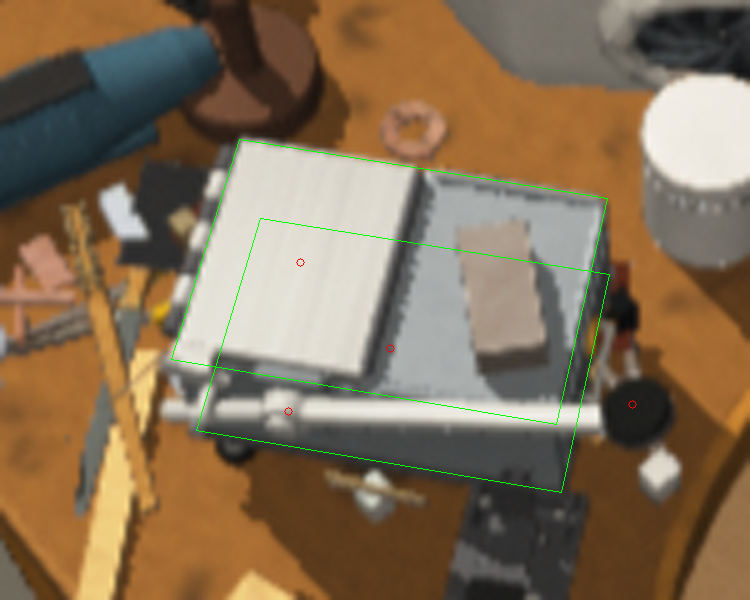

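```bash
cat >> h.py <<'E'
Q=np.array([0.6274,0.2632,0.680])
def w2b(p): return np.linalg.inv(boxT(Q))@np.r_[p,1]*1000
def st():
    o=arm.get_obs(); p=o['position']; R=cv2.Rodrigues(np.zeros(3))[0]
    from scipy.spatial.transform import Rotation as Ro
    R=Ro.from_euler('xyz',o['ee_rot']).as_matrix()
    tip=p+R[:,2]*.022
    print('t',round(o['clock'],2),'tip box',w2b(tip)[:3].round(1),'tipz',round(tip[2]*1000,1),'yaw-box',round((o['ee_rot'][2]-Q[2])%(2*np.pi),3),'F',o['ft_force'].round(1),'open',round(o['opening'],2),'j',o['joint_pos'].round(2))
    return tip,R
def to(b,yaw=None):
    tip,R=st(); d=b2w(Q,b)-tip; print('need tool shift cm',(R.T@d*100).round(2))
E
python3 - <<'E'
from h import *
D=arm.read_camera('side')
for u,v in [(458,230),(523,220),(546,345),(480,358)]:
    print(w2b(onz(D,u/5+148,v/5+174,.128)).round(1))
to([-130,70,160])
print(b2w(Q,[-130,70,134]),b2w(Q,[-77,127,39]))
E
```

```text
[ -35.2  -15.    92.  1000. ]
[ -61.1  -24.7   92.  1000. ]
[ -82.5   31.4   92.  1000. ]
[ -57.1   42.1   92.  1000. ]
t 2.3 tip box [-102.  534.  151.] tipz 187.0 yaw-box 2.129 F [-0.8  0.4 -0.1] open 1.0 j [ 1.16  0.12  1.65 -0.    1.37 -0.08]
need tool shift cm [-37.88 -26.95  -0.89]
[0.48230003 0.235887   0.17      ] [0.48767019 0.31353467 0.075     ]
```

```bash
python3 -m pendant '0 0 -1 0.125 1; 0 0 -1 0.125 1; 0 0 0 0.125 1; 0 0 0 0.125 1; 0 0 0 0.125 1'; python3 -m pendant '0 0 0 0.125 1; 0 0 0 0.125 1; 0 0 0 0.125 1; 0 0 0 0.01 1'; python3 -c "
from h import *
to([-130,70,170])"
```

```text
clock: 2.72
position: [0.2122, 0.614, 0.2295]
ee_rot: [-3.141, 0.001, 2.178]
ft_force: [-0.3, -0.2, 0.3]
opening: 0.708
clock: 3.05
position: [0.2123, 0.6142, 0.23]
ee_rot: [-3.141, 0.0, 1.79]
ft_force: [-0.4, -0.1, 0.4]
opening: 0.431
t 3.05 tip box [-102.1  533.9  172. ] tipz 208.0 yaw-box 1.11 F [-0.4 -0.1  0.4] open 0.43 j [1.16 0.11 1.63 0.   1.4  0.94]
need tool shift cm [-42.8   18.13   0.21]
```

```bash
python3 -m pendant '0 0 0 0.125 1; 0 0 0 0.125 1; 0 0 0 0.125 1; 0 0 0 0.125 1; 0 0 0 0.125 1'; python3 -m pendant '0 0 0 0.125 1; 0 0 0 0.125 1; 0 0 0 0.125 1; 0 0 0 0.12 1'; python3 -c "
from h import *
to([-130,70,170])"
```

```text
clock: 3.47
position: [0.2122, 0.6142, 0.2299]
ee_rot: [-3.141, 0.001, 1.165]
ft_force: [0.1, -0.1, 0.9]
opening: 0.077
clock: 3.8
position: [0.2121, 0.6141, 0.2298]
ee_rot: [3.141, 0.001, 0.666]
ft_force: [0.5, -0.9, -1.1]
opening: 0.006
t 3.8 tip box [-102.3  534.   171.8] tipz 207.8 yaw-box 6.269 F [ 0.5 -0.9 -1.1] open 0.01 j [1.16 0.11 1.63 0.   1.4  2.06]
need tool shift cm [-2.14 46.43  0.2 ]
```

```bash
python3 -m pendant '0 4 0 0 1; 0 4 0 0 1; 0 4 0 0 1; 0 4 0 0 1; 0 4 0 0 1'; python3 -m pendant '0 4 0 0 1; 0 4 0 0 1; 0 4 0 0 1; 0 4 0 0 1; 0 4 0 0 1';  python3 -c "
from h import *
to([-130,70,150])
D=snap('wrist','w2.png')
snap('scene','s2.png');snap('side','d2.png')
for n in ['wrist','scene','side']:
  for t in ['lever_pad','catch_tab']:
    print(n,t,[(np.array(q['xy'])*[560,420],q['score']) for q in arm.mark_of(n,t)[:2]])
"
```

```text
clock: 4.22
position: [0.3352, 0.4575, 0.2288]
ee_rot: [-3.14, 0.001, 0.689]
ft_force: [0.4, -0.1, 0.6]
opening: 0.001
clock: 4.63
position: [0.4673, 0.2961, 0.2296]
ee_rot: [-3.14, -0.002, 0.707]
ft_force: [-0.2, 1.0, -0.4]
opening: 0.006
t 4.63 tip box [-103.7  126.3  171.6] tipz 207.6 yaw-box 0.027 F [-0.2  1.  -0.4] open 0.01 j [ 0.47 -0.1   1.85  0.    1.4   1.33]
need tool shift cm [-2.78  5.56  2.14]
wrist lever_pad [(array([346.416, 252.882]), 0.7)]
wrist catch_tab [(array([275.8 , 174.09]), 0.71)]
scene lever_pad [(array([213.696, 216.384]), 0.76)]
scene catch_tab [(array([195.496, 228.69 ]), 0.74)]
side lever_pad [(array([274.288, 254.982]), 0.69)]
side catch_tab []
```

View pics/w2.png

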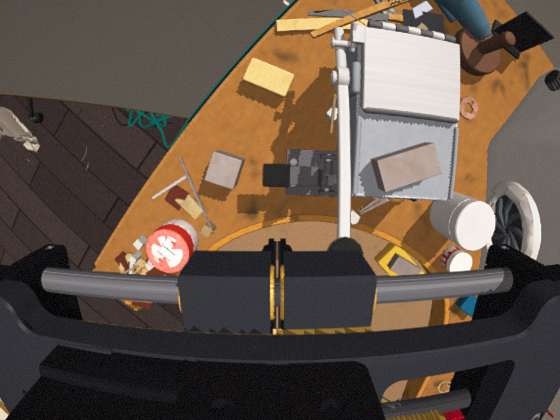

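View pics/d2.png

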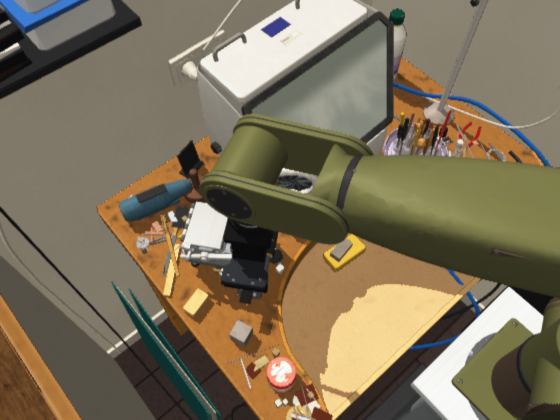

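The wrist picture shows the lever running down column 345 to the pad (about 345,243, half hidden by the gripper), the catch tab at (275,175) and the bar at (407,167). The side picture shows the arm over the box. I'll check the box pose against the wrist picture.

```bash
cat >> h.py <<'E'
def fproj(d,P):
    T=np.linalg.inv(d['world_from_camera']); p=T[:3,:3]@np.asarray(P,float)+T[:3,3]; K=d['camera_matrix']
    v=np.array([p[0],-p[1],-p[2]]); th=np.arctan2(np.hypot(v[0],v[1]),v[2]); u=v[:2]/(np.hypot(v[0],v[1])+1e-12)
    return u*th*K[0,0]+K[:2,2]
E
python3 - <<'E'
from h import *
c=arm.read_camera('wrist'); im=c['pixels'][:,:,::-1].copy()
P=lambda p:tuple(int(v) for v in fproj(c,b2w(Q,p))*2)
im=cv2.resize(im,None,fx=2,fy=2)
L=[(-90,-55,70),(75,-55,70),(75,55,70),(-90,55,70)]
for a,b in zip(L,L[1:]+L[:1]): cv2.line(im,P(a),P(b),(0,255,0),1)
for p in [(-125,70,134),(20,70,72),(-77,127,39)]: cv2.circle(im,P(p),4,(0,0,255),1); print(P(p))
cv2.imwrite('pics/w2c.png',im[0:560,400:1060])
E
```

```text
(707, 507)
(694, 156)
(563, 350)
```

View pics/w2c.png

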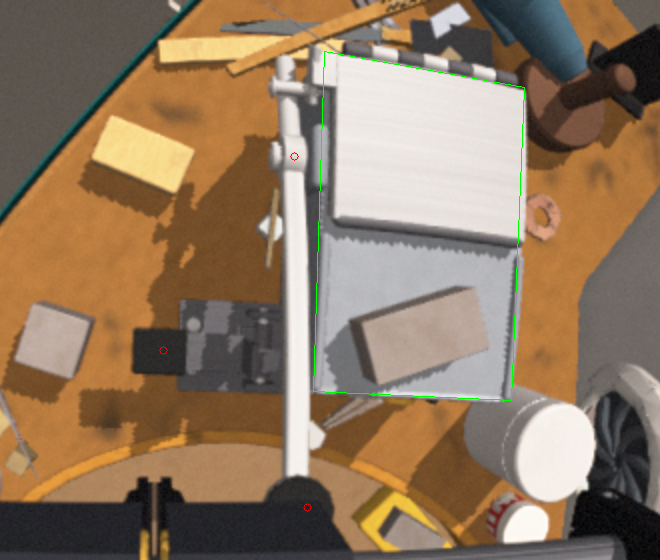

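```bash
python3 -m pendant '-1.4 2.7 0 0.03 1; -1.4 2.7 1 0 1; 0 0 1 0 1; 0 0 0 0 1';  python3 -c "
from h import *
to([-130,73,134])
D=snap('wrist','w3.png');snap('scene','s3.png')
"
```

```text
clock: 5.47
position: [0.4772, 0.2424, 0.2093]
ee_rot: [-3.14, -0.004, 0.685]
ft_force: [-0.6, 0.5, -0.4]
opening: 0.007
t 5.47 tip box [-129.7   78.3  151.3] tipz 187.3 yaw-box 0.005 F [-0.6  0.5 -0.4] open 0.01 j [ 0.37 -0.13  1.91  0.    1.37  1.25]
need tool shift cm [-0.04  0.53  1.73]
```

View pics/w3.png

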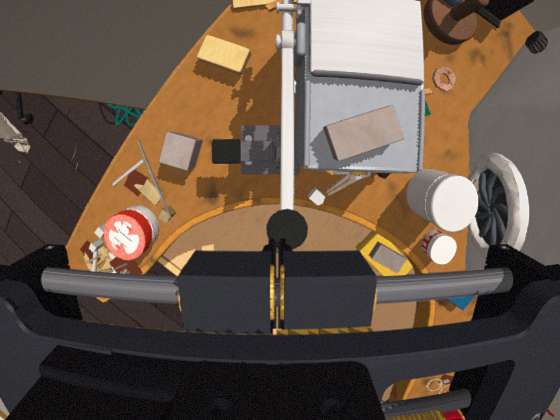

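View pics/s3.png

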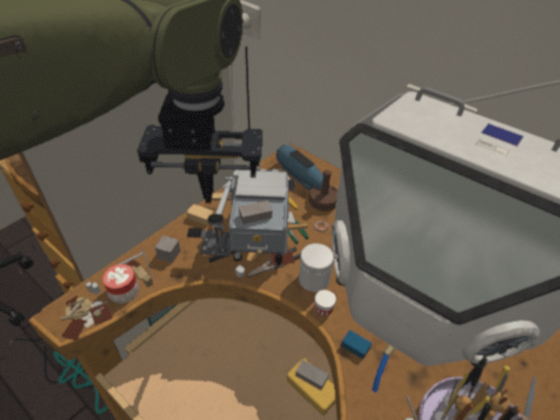

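```bash
python3 -c "
from h import *
from scipy.optimize import fsolve
D=arm.read_camera('wrist')
tip,R=st()
print(fproj(D,tip))
f=lambda p: fproj(D,[p[0],p[1],.170])-[287,229]
p=fsolve(f,tip[:2]);print(w2b(np.r_[p,.17]))
"
```

```text
t 5.62 tip box [-128.3   78.5  153.5] tipz 189.5 yaw-box 0.006 F [ 0.3 -0.3  0.1] open 0.01 j [ 0.37 -0.13  1.9   0.    1.37  1.25]
[278.51390562 240.80513473]
[-126.02322477   72.5464454   134.         1000.        ]
```

```bash
python3 -m pendant '-0.3 0.6 0 0 1; 0 0 1.5 0 1; -0.1 0 2 0 1; -0.1 0 2 0 1'; python3 -c "
from h import *
st()";  python3 -m pendant '0 0 2 0 1; 0 0 2 0 1; 0 0 0 0 1'; python3 -c "
from h import *
to([-132,72.5,36])
snap('wrist','w4.png')"
```

```text
clock: 5.95
position: [0.4831, 0.24, 0.1641]
ee_rot: [3.137, -0.022, 0.692]
ft_force: [-0.8, -0.9, 4.9]
opening: 0.001
t 5.95 tip box [-126.3   72.6  106.1] tipz 142.1 yaw-box 0.012 F [-0.8 -0.9  4.9] open 0.0 j [ 0.36 -0.1   1.96  0.    1.27  1.24]
clock: 6.2
position: [0.4845, 0.2407, 0.1263]
ee_rot: [3.135, -0.022, 0.696]
ft_force: [-0.8, -0.9, 1.6]
opening: 0.004
t 6.2 tip box [-124.7   72.2   68.3] tipz 104.3 yaw-box 0.016 F [-0.8 -0.9  1.6] open 0.0 j [ 0.36 -0.07  1.99  0.    1.2   1.24]
need tool shift cm [-0.8  -0.06  3.21]
```

View pics/w4.png

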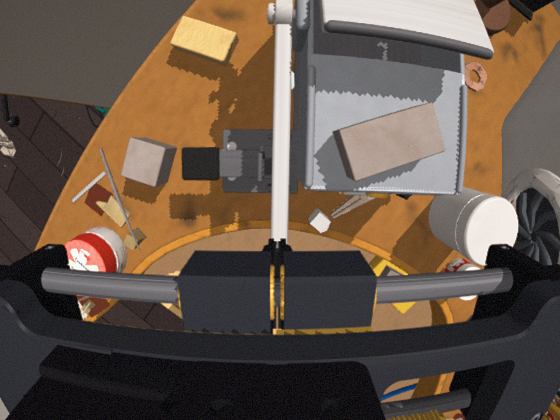

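The wrist picture shows the fingertips on the pad near (278,245) and the flap beginning to rise at the top right (400,30). The tips have drifted about 13 mm towards the lever, so I'll correct that while pressing on.

```bash
python3 -m pendant '-0.8 0 1 0 1; -0.5 0 1.2 0 1; 0 0 1.2 0 1; 0 0 1 0 1'; python3 -c "
from h import *
to([-133,72.5,34])"
```

```text
clock: 6.58
position: [0.4833, 0.2377, 0.096]
ee_rot: [3.13, -0.042, 0.699]
ft_force: [-7.1, -2.5, 10.5]
opening: 0.004
t 6.58 tip box [-127.1   70.5   38.1] tipz 74.1 yaw-box 0.019 F [-7.1 -2.5 10.5] open 0.0 j [ 0.36 -0.05  2.03  0.    1.12  1.23]
need tool shift cm [-0.6  -0.21  0.38]
```

```bash
python3 -m pendant '0 0 1 0 1; 0 0 1 0 1; 0 0 1 0 1'; python3 -c "
from h import *
to([-133,72.5,34])
snap('side','d5.png');snap('wrist','w5.png')"
```

```text
clock: 6.83
position: [0.486, 0.2395, 0.0736]
ee_rot: [3.129, -0.044, 0.7]
ft_force: [-10.4, -2.0, 20.5]
opening: 0.008
t 6.83 tip box [-123.9   70.2   15.6] tipz 51.6 yaw-box 0.02 F [-10.4  -2.   20.5] open 0.01 j [ 0.36 -0.02  2.04  0.    1.08  1.23]
need tool shift cm [-0.82 -0.22 -1.88]
```

View pics/w5.png

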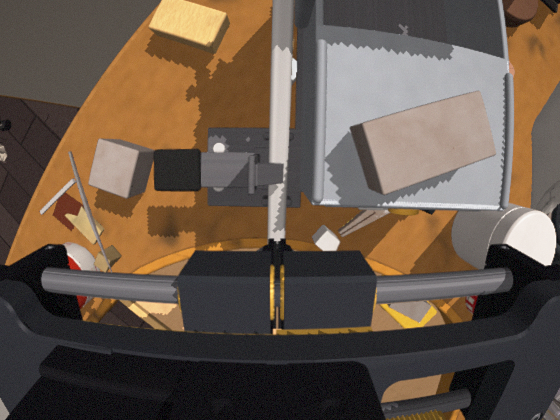

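The wrist picture shows the catch nose at (268,172) over the lever and the bar undisturbed at (425,145). But the tips read 52 mm, lower than the pad should go, so I'll look from the side.

```bash
python3 -c "
from h import *
S=snap('scene','s6.png')
for n in ('d5','s6'):
  im=cv2.imread('pics/%s.png'%n); 
  x,y=(150,160) if n=='d5' else (160,130)
  cv2.imwrite('pics/%sc.png'%n,cv2.resize(im[y:y+145,x:x+180],None,fx=4,fy=4,interpolation=cv2.INTER_CUBIC))
"
```

```text
(no output)
```

View pics/d5c.png

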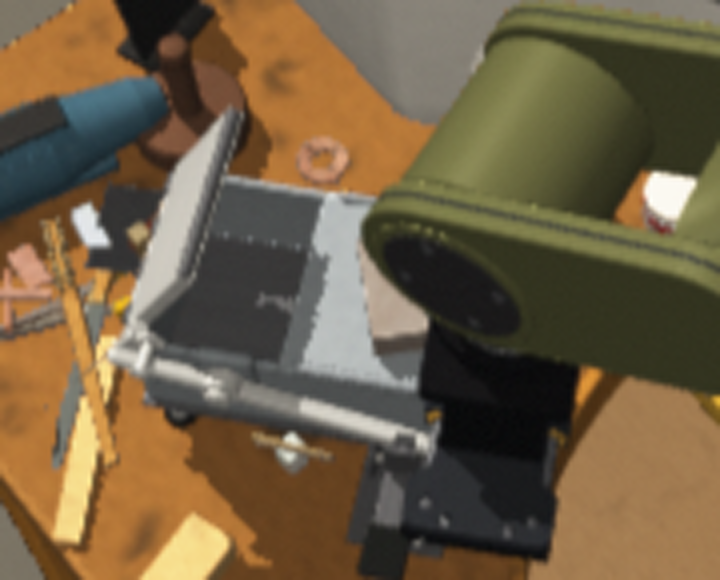

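View pics/s6c.png

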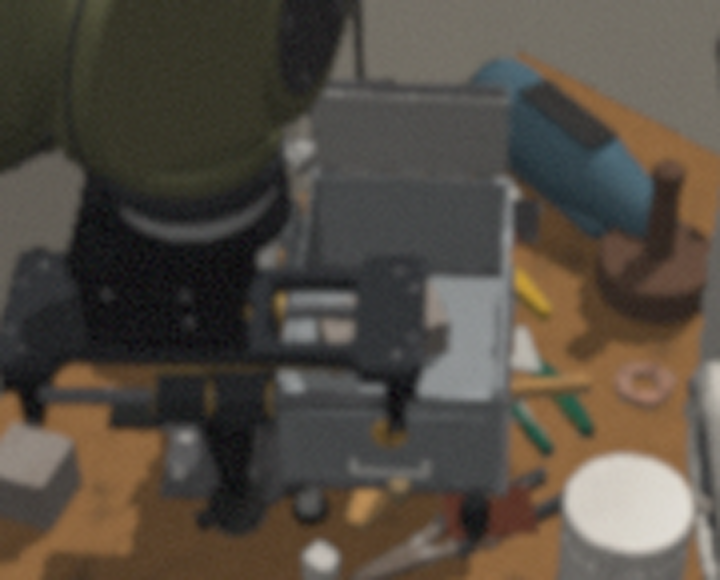

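The flap stands wide open in both pictures: in the side crop its edge is at (235,115), in the scene crop it is upright at (410,130). I'll lift off straight up.

```bash
python3 -m pendant '0 0 -1 0 1; 0 0 -1 0 1'; python3 -m pendant '0 0 -2 0 1; 0 0 -2.5 0 1; 0 0 -2.5 0 1;0 0 -2.5 0 1; 0 0 0 0 1'; python3 -c "
from h import *
to([-133,72.5,34])
snap('wrist','w7.png');S=snap('side','d7.png');S=snap('scene','s7.png')
"
```

```text
clock: 7.15
position: [0.4842, 0.2391, 0.0928]
ee_rot: [3.13, -0.042, 0.701]
ft_force: [0.0, 0.4, 0.2]
opening: 0.003
clock: 7.57
position: [0.4807, 0.2375, 0.198]
ee_rot: [3.128, -0.047, 0.702]
ft_force: [1.3, 0.7, 1.1]
opening: 0.004
t 7.57 tip box [-129.1   72.   140. ] tipz 176.0 yaw-box 0.022 F [1.3 0.7 1.1] open 0.0 j [ 0.36 -0.16  1.95  0.    1.3   1.23]
need tool shift cm [-0.88 -0.21 10.57]
```

View pics/w7.png

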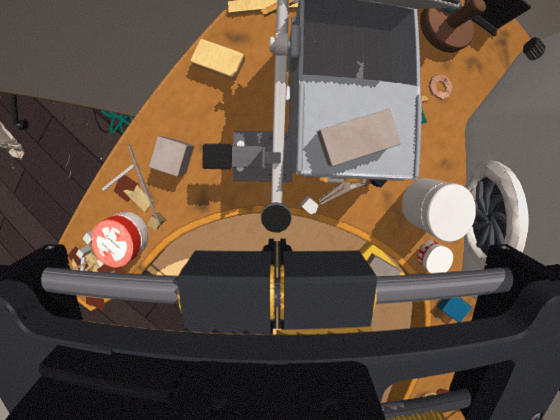

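View pics/s7.png

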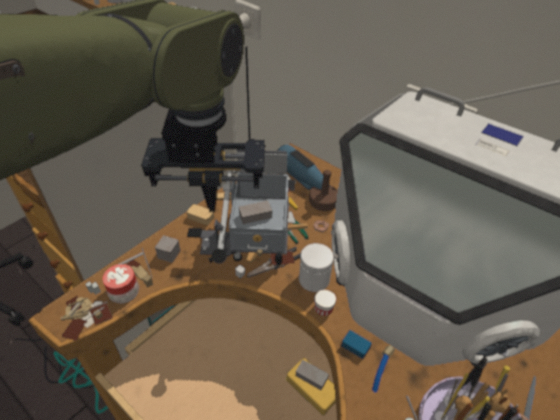

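The wrist picture shows the lever down, its pad at (277,216), the nose over it at (273,155), and the flap open at the top. I'll check the calibration of the tip height against the scene picture before working close to the deck.

```bash
python3 -c "
from h import *
S=arm.read_camera('scene');D=arm.read_camera('side')
tip,R=st()
o=arm.get_obs()['position']
for c,n,x,y in((S,'s',140,120),(D,'d',160,160)):
  im=c['pixels'][:,:,::-1]
  im=cv2.resize(im[y:y+145,x:x+180],None,fx=4,fy=4,interpolation=cv2.INTER_CUBIC)
  for p,col in((tip,(0,0,255)),(o,(0,255,0))):
    u=proj(c,p); print(n,u); cv2.circle(im,tuple(int(v) for v in (u-[x,y]+.5)*4),4,col,1)
  cv2.imwrite('pics/%s8c.png'%n,im)
"
```

```text
t 7.82 tip box [-133.5   73.3  130.9] tipz 166.9 yaw-box 0.022 F [-0.3 -0.2 -0.1] open 0.01 j [ 0.36 -0.15  1.96  0.    1.3   1.23]
s [213.11986238 220.9036295 ]
s [211.87986846 212.27315509]
d [277.89918025 257.28066887]
d [278.2623208 252.4894495]
```

View pics/s8c.png

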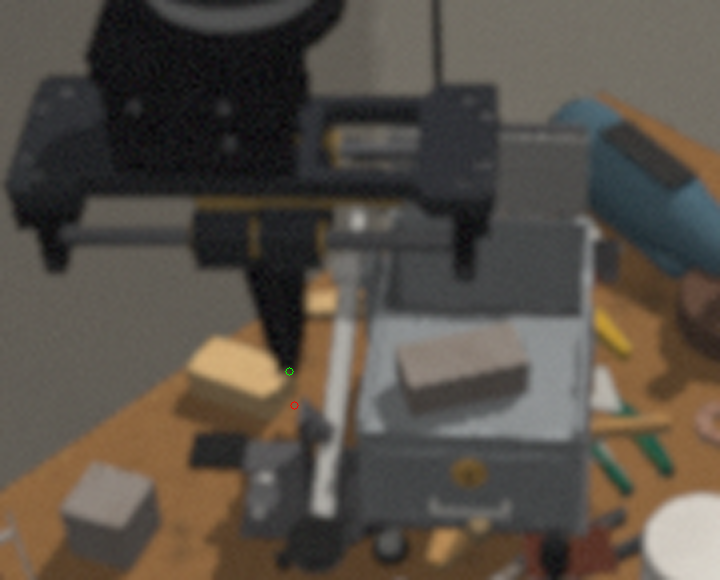

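View pics/d8c.png

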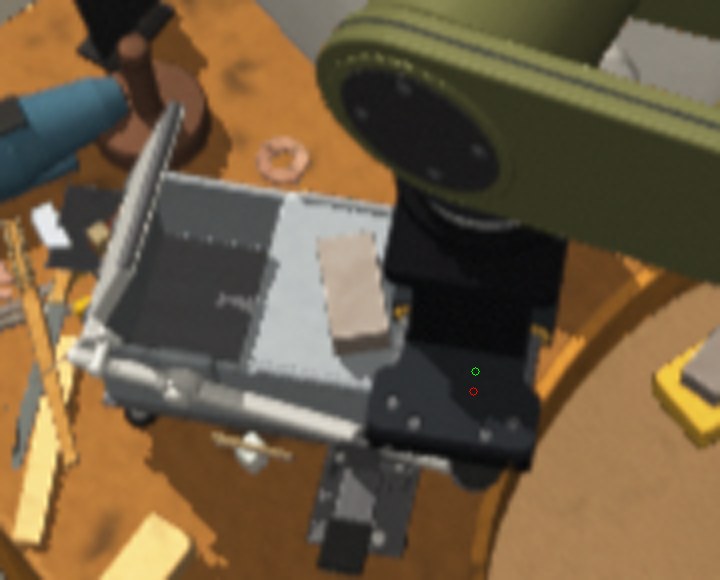

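```bash
python3 -c "
from h import *
print(arm.nose_length)
for i in range(3): st(); arm.read_camera('scene')
st()
"
```

```text
0.022
t 7.82 tip box [-133.5   73.3  130.9] tipz 166.9 yaw-box 0.022 F [-0.3 -0.2 -0.1] open 0.01 j [ 0.36 -0.15  1.96  0.    1.3   1.23]
t 7.87 tip box [-133.6   73.4  130.6] tipz 166.6 yaw-box 0.022 F [-1.  -0.   0.2] open 0.01 j [ 0.36 -0.15  1.96  0.    1.3   1.23]
t 7.92 tip box [-133.5   73.4  130.5] tipz 166.5 yaw-box 0.022 F [ 0.4  0.7 -0.1] open 0.01 j [ 0.36 -0.15  1.96  0.    1.3   1.23]
t 7.97 tip box [-133.4   73.3  130.7] tipz 166.7 yaw-box 0.022 F [-0.5 -0.6 -0.9] open 0.01 j [ 0.36 -0.15  1.96  0.    1.3   1.23]
```

```bash
python3 -c "
from h import *
S=arm.read_camera('scene')
im=S['pixels'][:,:,::-1][190:235,190:250]
cv2.imwrite('pics/s9.png',cv2.resize(im,None,fx=12,fy=12,interpolation=cv2.INTER_NEAREST))
W=arm.read_camera('wrist')
im=W['pixels'][:,:,::-1][200:300,220:340]
cv2.imwrite('pics/w9.png',cv2.resize(im,None,fx=6,fy=6,interpolation=cv2.INTER_CUBIC))
tip,R=st()
for k in (0,.005,.022): print(fproj(W,tip-R[:,2]*(.022-k)), proj(S,tip-R[:,2]*(.022-k)))
"
```

```text
t 8.07 tip box [-133.    73.2  131.3] tipz 167.3 yaw-box 0.022 F [ 0.8 -0.1  0.2] open 0.01 j [ 0.36 -0.15  1.95  0.    1.3   1.23]
[278.8604285  253.24646491] [211.96728389 211.93601953]
[278.81752924 250.25011023] [212.25390296 213.92951654]
[278.68560436 241.07410269] [213.20840139 220.56825754]
```

View pics/s9.png

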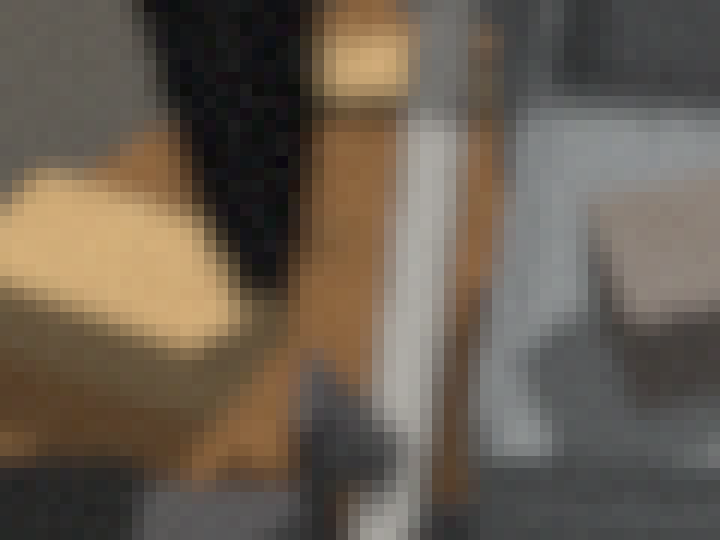

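View pics/w9.png

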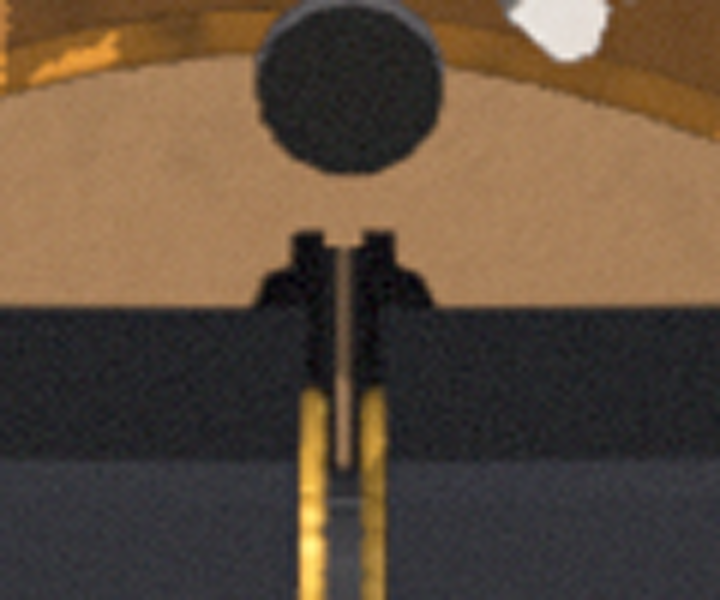

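Both pictures put the real fingertips only about 4–5 mm ahead of the TCP: the scene tip is at (212.5,214), and the pad's hard stop at a TCP height of 74 mm agrees. I'll count the tip heights from there. Next I'll move in front of the bar with the fingers about 40 mm apart.

```bash
python3 -m pendant '0.2 2.2 0 0.02 0.16; 0.7 2.1 0 0 0.16; 0.9 2.1 0 0 0.16; 0 0 0 0 0.16; 0 0 0 0 0.16';  python3 -c "
from h import *
to([-106,8,70])
snap('wrist','w10.png');snap('scene','s10.png')
st()"
```

```text
clock: 8.48
position: [0.5323, 0.197, 0.1876]
ee_rot: [3.135, -0.03, 0.683]
ft_force: [0.3, 0.3, -0.2]
opening: 0.298
t 8.48 tip box [-114.9    8.2  129.6] tipz 165.6 yaw-box 0.003 F [ 0.3  0.3 -0.2] open 0.3 j [ 0.26 -0.06  1.88  0.01  1.3   1.14]
need tool shift cm [ 0.71 -0.01  5.98]
t 8.58 tip box [-115.1    8.9  129.6] tipz 165.6 yaw-box 0.004 F [-0.4  0.1 -0.1] open 0.38 j [ 0.26 -0.06  1.88  0.01  1.3   1.14]
```

View pics/w10.png

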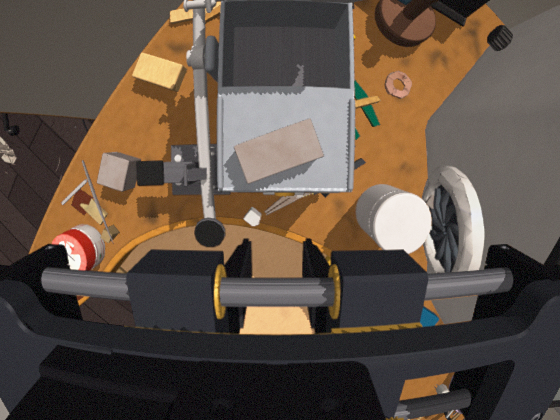

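The fingertips are at (245,243) and (310,243), just in front of the deck and in line with the bar (280,150). I'll lower them.

```bash
python3 -m pendant '0 0 2 0 0.16; 0 0 2 0 0.16; 0 0 2 0 0.16; 0 0 0.5 0 0.16; 0 0 0 0 0.16';  python3 -c "
from h import *
to([-106,8,70])
D=snap('wrist','w11.png');S=snap('scene','s11.png')
tip,R=st(); print(proj(S,tip-R[:,2]*.018), (tip-R[:,2]*.022))
cv2.imwrite('pics/s11c.png',cv2.resize(cv2.imread('pics/s11.png')[130:275,160:340],None,fx=4,fy=4,interpolation=cv2.INTER_CUBIC))
"
```

```text
clock: 9.0
position: [0.5318, 0.2014, 0.1226]
ee_rot: [3.135, -0.034, 0.688]
ft_force: [-0.1, -0.3, 0.2]
opening: 0.417
t 9.0 tip box [-112.5   11.9   64.6] tipz 100.6 yaw-box 0.008 F [-0.1 -0.3  0.2] open 0.42 j [ 0.26 -0.01  1.94  0.01  1.18  1.14]
need tool shift cm [ 0.66  0.4  -0.52]
t 9.1 tip box [-111.8   11.4   66. ] tipz 102.0 yaw-box 0.008 F [-0.2  0.2  0.2] open 0.41 j [ 0.26 -0.01  1.94  0.01  1.18  1.14]
[249.92365403 231.76191943] [0.53256505 0.20142661 0.12393945]
```

View pics/s11c.png

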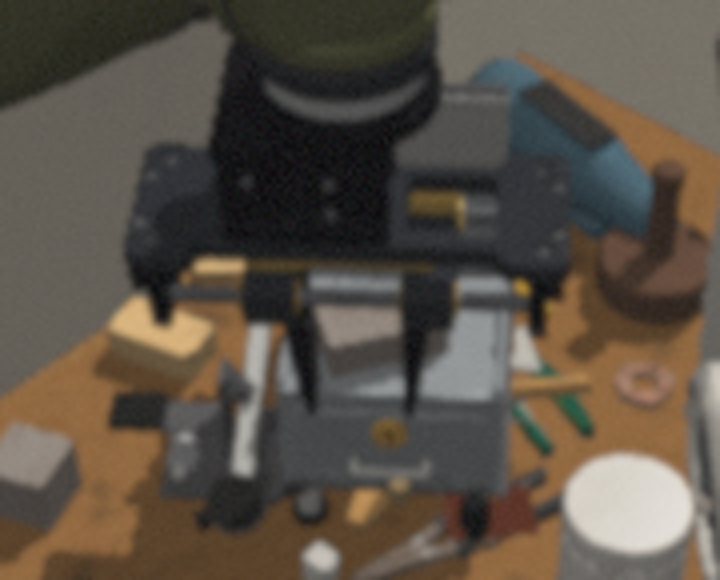

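View pics/w11.png

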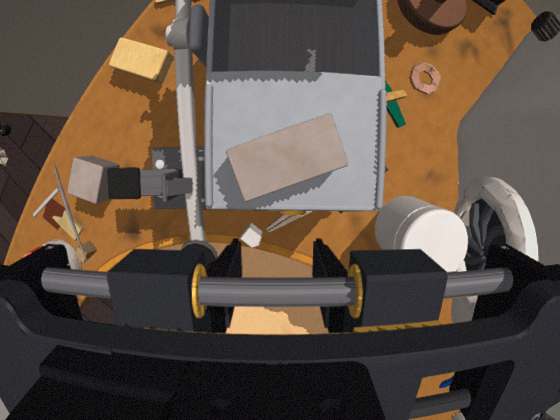

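The scene crop puts the fingertips at (312,412) and (412,410), at about 118 mm, above the deck and below the bar's top. I'll go down a touch and forward, watching the force.

```bash
python3 -m pendant '0 0 0.4 0 0.16; 1 0 0 0 0.16; 1 0 0 0 0.16; 1 0 0 0 0.16';  python3 -c "
from h import *
to([-15,11,70])
snap('wrist','w12.png')
"
```

```text
clock: 9.43
position: [0.5587, 0.2223, 0.1254]
ee_rot: [3.131, -0.042, 0.687]
ft_force: [0.2, 0.3, -1.3]
opening: 0.418
t 9.43 tip box [-78.3  11.2  67.5] tipz 103.5 yaw-box 0.007 F [ 0.2  0.3 -1.3] open 0.42 j [0.29 0.06 1.87 0.01 1.17 1.17]
need tool shift cm [6.33 0.06 0.01]
```

View pics/w12.png

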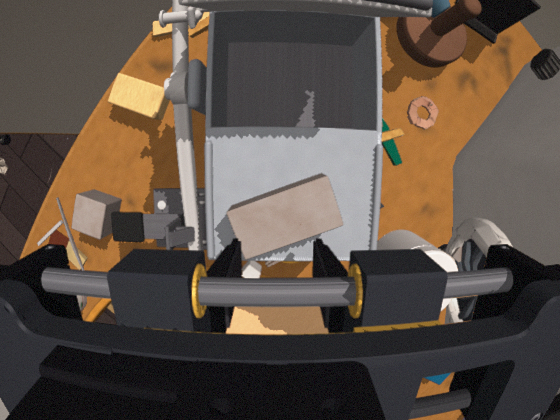

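The tips (230,243) and (322,243) are over the deck, but the left one would miss the bar's near corner at (245,258). I'll back off, narrow the gap to about 20 mm, and lower a little.

```bash
python3 -m pendant '-1.5 0 0 0 0.58; -1 0.2 0 0 0.58; 0 0 0.3 0 0.58; 0 0 0.4 0 0.58; 0 0 0 0 0.58';  python3 -c "
from h import *
to([-15,11,70])
snap('wrist','w13.png')
"
```

```text
clock: 9.9
position: [0.5462, 0.2077, 0.1197]
ee_rot: [3.129, -0.049, 0.689]
ft_force: [1.2, 0.4, 0.4]
opening: 0.214
t 9.9 tip box [-96.9   7.7  61.8] tipz 97.8 yaw-box 0.009 F [1.2 0.4 0.4] open 0.21 j [0.27 0.02 1.92 0.01 1.16 1.15]
need tool shift cm [ 8.23 -0.26 -0.42]
```

View pics/w13.png

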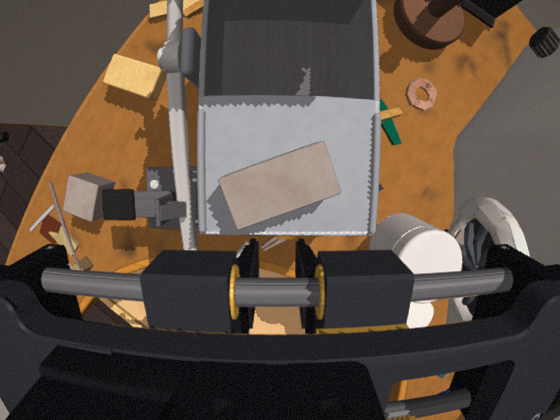

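The tips at (250,245) and (305,245) now face the bar's middle (280,185). I'll push.

```bash
python3 -m pendant '1 0 0.05 0 0.58; 1 0 0.1 0 0.58; 1 0 0.1 0 0.58; 0.8 0 0.1 0 0.58';  python3 -c "
from h import *
to([-15,11,70])
snap('wrist','w14.png')
"
```

```text
clock: 10.28
position: [0.5771, 0.2332, 0.118]
ee_rot: [3.129, -0.046, 0.688]
ft_force: [-1.8, -1.2, 1.0]
opening: 0.212
t 10.28 tip box [-57.   8.  60.] tipz 96.0 yaw-box 0.008 F [-1.8 -1.2  1. ] open 0.21 j [0.29 0.11 1.83 0.01 1.16 1.17]
need tool shift cm [ 4.24 -0.25 -0.81]
```

View pics/w14.png

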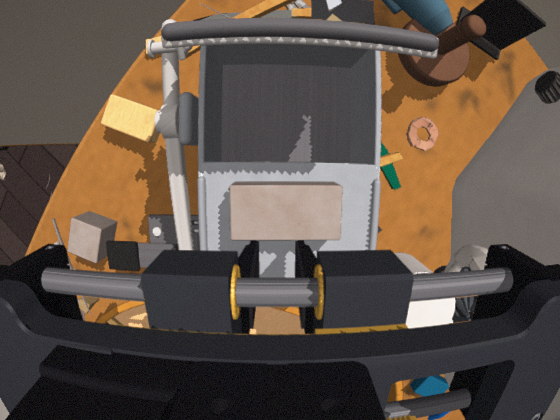

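The bar is square across the deck at (286,210), with both tips behind it. I'll keep pushing.

```bash
python3 -m pendant '1 0 0.05 0 0.58; 1 0 0.05 0 0.58; 0.8 0 0.05 0 0.58';  python3 -c "
from h import *
to([-15,8,70])
snap('wrist','w15.png')
"
```

```text
clock: 10.58
position: [0.6014, 0.2532, 0.1174]
ee_rot: [3.129, -0.046, 0.689]
ft_force: [-0.2, -1.2, -0.3]
opening: 0.208
t 10.58 tip box [-25.5   8.3  59.4] tipz 95.4 yaw-box 0.009 F [-0.2 -1.2 -0.3] open 0.21 j [0.31 0.17 1.76 0.01 1.17 1.19]
need tool shift cm [ 1.09  0.05 -1.01]
```

View pics/w15.png

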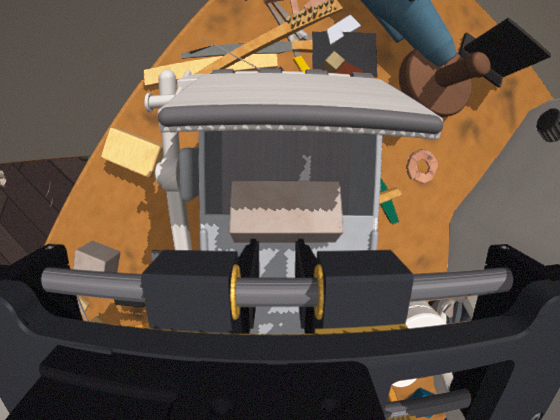

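The bar (286,208) hangs halfway over the deck's rear edge; I'll push a little further.

```bash
python3 -m pendant '0.8 0 0.05 0 0.58; 0.3 0 0 0 0.58';  python3 -c "
from h import *
to([-15,8,70])
snap('wrist','w16.png')
"
```

```text
clock: 10.8
position: [0.6124, 0.2623, 0.1174]
ee_rot: [3.129, -0.05, 0.689]
ft_force: [0.7, -0.3, 0.1]
opening: 0.212
t 10.8 tip box [-11.1   8.5  59.5] tipz 95.5 yaw-box 0.009 F [ 0.7 -0.3  0.1] open 0.21 j [0.32 0.2  1.73 0.01 1.17 1.2 ]
need tool shift cm [-0.33  0.06 -1.07]
```

View pics/w16.png

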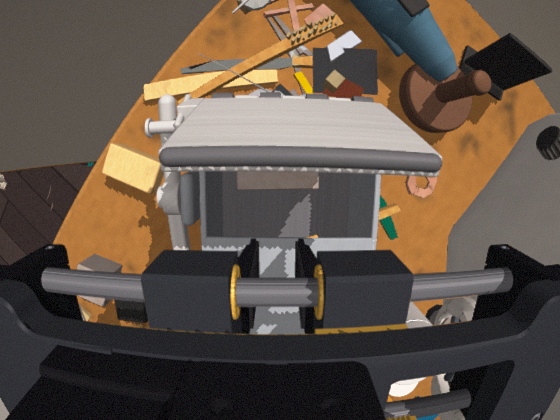

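The bar is down in the mouth (277,178), below the open flap. I'll back off, rise, and look.

```bash
python3 -m pendant '-3 0 0 0 1; -4 0 0 0 1; -3 0 -2 0 1; 0 0 -4 0 1; 0 0 -2 0 1';  python3 -c "
from h import *
to([-77,127,70])
snap('wrist','w17.png')
"
```

```text
clock: 11.27
position: [0.5228, 0.1938, 0.1827]
ee_rot: [3.137, -0.032, 0.691]
ft_force: [0.8, 0.7, 1.4]
opening: 0.005
t 11.27 tip box [-124.2   11.7  124.7] tipz 160.7 yaw-box 0.011 F [0.8 0.7 1.4] open 0.01 j [ 0.25 -0.08  1.91  0.01  1.29  1.13]
need tool shift cm [  4.67 -11.5    5.57]
```

View pics/w17.png

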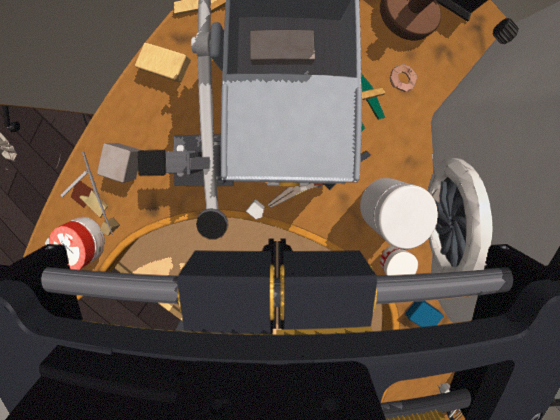

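The bar lies in the box at (283,46), the lever still hangs in the catch, and the flap is open. Next I'll move over the catch tab (152,162) and turn the gripper so that its body stays clear of the rising lever.

```bash
python3 -m pendant '1.2 -3 -0.5 -0.12 1; 0.8 -3.2 -0.5 -0.12 1; 0.4 -3.2 0 -0.12 1; 0 -3 0 -0.12 1; 0 0 0 -0.12 1'; python3 -m pendant '0 0 0 -0.12 1; 0 0 0 -0.12 1; 0 0 0 -0.12 1; 0 0 0 -0.12 1; 0 0 0 -0.12 1';python3 -m pendant '0 0 0 -0.12 1; 0 0 0 -0.12 1; 0 0 0 -0.12 1; 0 0 0 0 1';  python3 -c "
from h import *
to([-77,132,50])
"
```

```text
clock: 11.73
position: [0.4466, 0.2919, 0.197]
ee_rot: [3.11, -0.031, 1.309]
ft_force: [0.4, -0.1, 0.1]
opening: 0.003
clock: 12.15
position: [0.444, 0.2946, 0.1942]
ee_rot: [3.098, -0.007, 1.931]
ft_force: [-0.6, -0.5, 0.4]
opening: 0.001
clock: 12.48
position: [0.4436, 0.295, 0.1914]
ee_rot: [3.099, 0.009, 2.307]
ft_force: [0.3, -0.3, -0.5]
opening: 0.004
t 12.48 tip box [-122.   140.1  133.4] tipz 169.4 yaw-box 1.627 F [ 0.3 -0.3 -0.5] open 0.0 j [ 0.48 -0.16  1.96  0.    1.3  -0.25]
need tool shift cm [-0.99  4.09  8.53]
```

```bash
python3 -m pendant '-0.4 2.2 1 0.05 1; -0.4 2 1 0 1; 0 0 2 0 1; 0 0 0 0 1';  python3 -c "
from h import *
from scipy.optimize import fsolve
to([-77,132,50])
D=snap('wrist','w18.png');S=snap('side','d18.png');snap('scene','s18.png')
for n in ('wrist','side','scene'): print([(np.array(q['xy'])*[560,420],q['score']) for q in arm.mark_of(n,'catch_tab')[:2]])
tip,R=st()
print('tabpred',fproj(D,b2w(Q,[-77,127,39])),'tip5',fproj(D,tip-R[:,2]*.017))
"
```

```text
clock: 12.82
position: [0.4841, 0.3186, 0.1519]
ee_rot: [3.096, 0.007, 2.242]
ft_force: [-1.1, -1.4, -0.7]
opening: 0.003
t 12.82 tip box [-75.6 133.1  93.9] tipz 129.9 yaw-box 1.562 F [-1.1 -1.4 -0.7] open 0.0 j [ 0.49 -0.02  1.9   0.    1.22 -0.18]
need tool shift cm [-0.08 -0.34  4.38]
[(array([276.024, 227.22 ]), 0.6)]
[(array([246.512, 296.1  ]), 0.63)]
[(array([194.488, 229.404]), 0.61)]
t 13.12 tip box [-73.  132.6 100.3] tipz 136.3 yaw-box 1.565 F [ 0.2 -1.1  0.5] open 0.0 j [ 0.49 -0.02  1.89  0.    1.22 -0.19]
tabpred [272.73423869 228.43389454] tip5 [282.64593402 257.84001754]
```

View pics/w18.png

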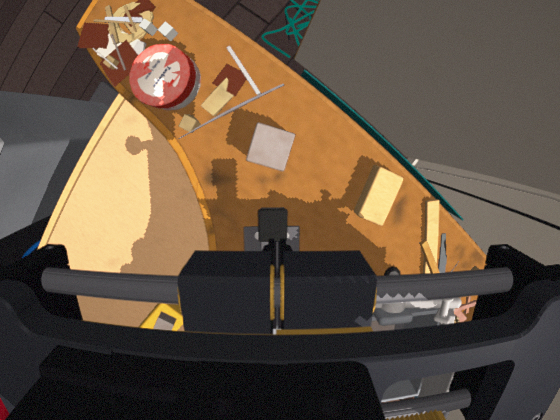

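View pics/s18.png

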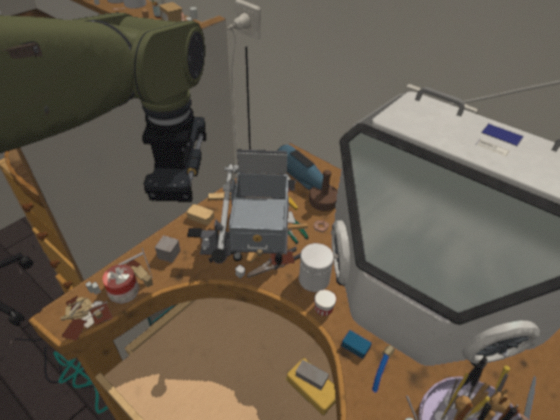

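The wrist picture shows the tab at (272,222) just ahead of the fingertips (278,243), matching the predicted pose, and the flap still open in the scene picture. I'll lower.

```bash
python3 -m pendant '0 -0.3 2 0 1; 0 -0.1 2 0 1; 0 0 2 0 1; 0 0 0 0 1';  python3 -c "
from h import *
to([-77,132,50])
D=snap('wrist','w19.png'); st()
"
```

```text
clock: 13.45
position: [0.489, 0.3206, 0.1037]
ee_rot: [3.073, 0.011, 2.243]
ft_force: [-0.1, 0.2, -0.8]
opening: 0.008
t 13.45 tip box [-70.  131.4  45.8] tipz 81.8 yaw-box 1.563 F [-0.1  0.2 -0.8] open 0.01 j [ 0.49  0.03  1.94  0.    1.11 -0.19]
need tool shift cm [ 0.05 -0.67 -0.47]
t 13.5 tip box [-68.7 131.2  48.1] tipz 84.1 yaw-box 1.563 F [0.3 0.5 1. ] open 0.01 j [ 0.49  0.02  1.94  0.    1.11 -0.19]
```

View pics/w19.png

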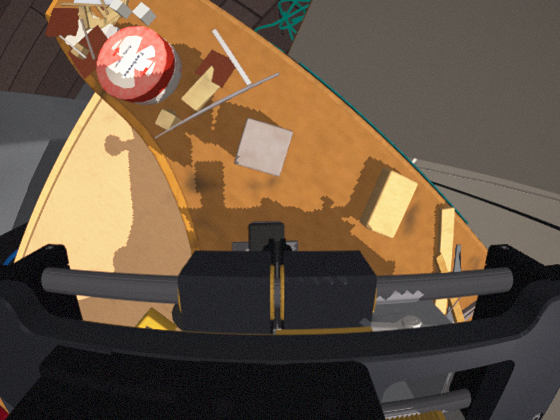

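The tab (266,236) sits about 7 mm to the left of the tips (278,243); I'll correct that and press.

```bash
python3 -m pendant '0 -0.8 0.5 0 1; 0 -0.2 1 0 1; 0 -0.1 1 0 1';  python3 -c "
from h import *
to([-77,132,50])";  python3 -m pendant '0 -0.1 1 0 1; 0 -0.1 1 0 1';  python3 -c "
from h import *
to([-77,132,50])
D=snap('wrist','w20.png'); D=snap('scene','s20.png'); st()
"
```

```text
clock: 13.75
position: [0.4862, 0.3169, 0.0862]
ee_rot: [3.059, 0.013, 2.243]
ft_force: [0.7, 0.1, -0.5]
opening: 0.01
t 13.75 tip box [-74.2 130.2  28.3] tipz 64.3 yaw-box 1.563 F [ 0.7  0.1 -0.5] open 0.01 j [ 0.48  0.03  1.97  0.    1.06 -0.19]
need tool shift cm [ 0.15 -0.1  -2.19]
clock: 13.92
position: [0.4866, 0.317, 0.0662]
ee_rot: [3.056, 0.013, 2.242]
ft_force: [-3.0, 3.3, 5.9]
opening: 0.004
t 13.92 tip box [-73.7 130.    8.3] tipz 44.3 yaw-box 1.562 F [-3.   3.3  5.9] open 0.0 j [ 0.48  0.05  1.98  0.    1.02 -0.19]
need tool shift cm [ 0.14  0.03 -4.18]
t 14.02 tip box [-75.1 130.1   6.5] tipz 42.5 yaw-box 1.563 F [-0.3 -0.1  0.9] open 0.0 j [ 0.48  0.05  1.99  0.    1.02 -0.19]
```

View pics/w20.png

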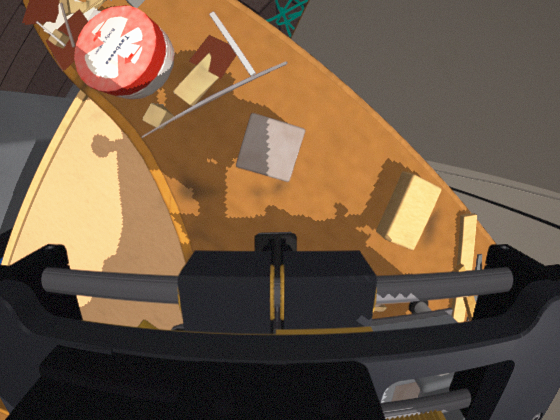

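View pics/s20.png

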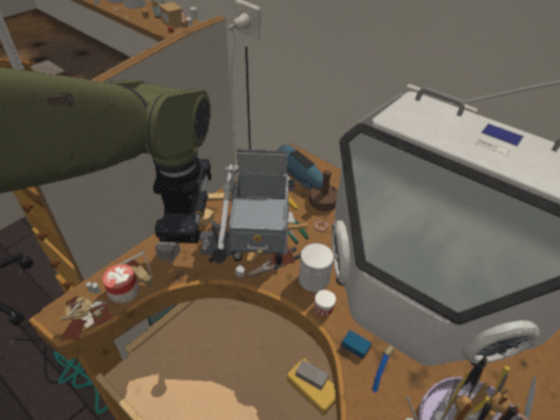

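Contact on the tab at (275,243) gave 6 N; the flap still stands open in the scene picture at (262,165). I'll press a little more.

```bash
python3 -m pendant '0 -0.1 0.6 0 1; 0 0 0.4 0 1; 0 0 0 0 1';  python3 -c "
from h import *
to([-77,132,50])
D=snap('wrist','w21.png'); D=snap('scene','s21.png'); st()
"
```

```text
clock: 14.27
position: [0.4856, 0.318, 0.0553]
ee_rot: [3.058, 0.01, 2.242]
ft_force: [-1.6, 0.7, 4.5]
opening: 0.006
t 14.27 tip box [-74.  131.5  -2.6] tipz 33.4 yaw-box 1.562 F [-1.6  0.7  4.5] open 0.01 j [ 0.48  0.07  1.99  0.01  1.   -0.19]
need tool shift cm [-0.01  0.14 -5.27]
t 14.37 tip box [-73.9 131.3  -2.1] tipz 33.9 yaw-box 1.562 F [-2.9  0.7  3.9] open 0.01 j [ 0.48  0.07  1.99  0.01  1.   -0.19]
```

View pics/s21.png

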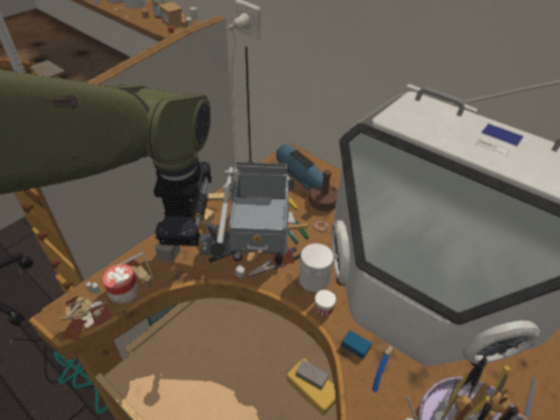

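The flap is falling in the scene picture, its edge down to about (262,180). I'll hold for a moment.

```bash
python3 -m pendant '0 0 0.2 0 1; 0 0 0.1 0 1; 0 0 0.1 0 1; 0 0 0.1 0 1; 0 0 0.1 0 1';  python3 -m pendant '0 0 0.1 0 1; 0 0 0.1 0 1';python3 -c "
from h import *
D=snap('scene','s22.png'); st()
"
```

```text
clock: 14.78
position: [0.4854, 0.3186, 0.051]
ee_rot: [3.059, 0.009, 2.242]
ft_force: [-3.7, 0.7, 5.4]
opening: 0.006
clock: 14.95
position: [0.4853, 0.3188, 0.0492]
ee_rot: [3.059, 0.008, 2.242]
ft_force: [-4.1, 0.8, 5.4]
opening: 0.004
t 15.0 tip box [-73.8 132.4  -9. ] tipz 27.0 yaw-box 1.562 F [-4.5  1.   4.9] open 0.0 j [ 0.49  0.08  1.99  0.01  0.99 -0.19]
```

View pics/s22.png

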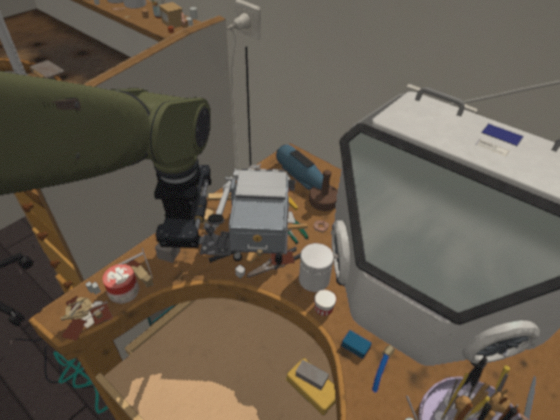

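The flap is shut at (262,183) and the lever is up at (222,197). I'll lift off and look again.

```bash
python3 -m pendant '0 0 -1 0 1; 0 0 -2 0 1; 0.3 0 -3 0 1; 0.5 0 -3 0 1; 0.5 0 -3 0 1'; python3 -m pendant '3 0 -2 0 1; 3 0 -2 0 1; 3 0 0 0 1; 3 0 0 0 1; 0 0 0 0 1'; python3 -c "
from h import *
D=snap('scene','s23.png');D=snap('side','d23.png'); st()
for n in ['scene','side']:
  for t in ['lever_pad','catch_tab','dapping_block','pine_wedge','wax','sanding_stick','ingot']:
    print(n,t,[((np.array(q['xy'])*[560,420]).round(),round(q['score'],2)) for q in arm.mark_of(n,t)[:2]])
for n,x,y in(('s23',150,120),('d23',150,160)):
  cv2.imwrite('pics/%sc.png'%n,cv2.resize(cv2.imread('pics/%s.png'%n)[y:y+145,x:x+180],None,fx=4,fy=4,interpolation=cv2.INTER_CUBIC))
"
```

```text
clock: 15.42
position: [0.4669, 0.3185, 0.1638]
ee_rot: [3.072, 0.013, 2.241]
ft_force: [1.0, 0.2, -0.0]
opening: 0.005
clock: 15.83
position: [0.3946, 0.4144, 0.2166]
ee_rot: [3.048, 0.02, 2.234]
ft_force: [0.4, -0.2, 0.3]
opening: 0.007
t 15.93 tip box [-84.3 260.4 157.8] tipz 193.8 yaw-box 1.553 F [ 0.4 -0.2  0.6] open 0.01 j [ 0.73 -0.11  1.88 -0.03  1.29  0.07]
scene lever_pad [(array([213., 215.]), 0.94)]
scene catch_tab [(array([193., 230.]), 0.88), (array([260., 218.]), 0.73)]
scene dapping_block [(array([169., 256.]), 0.96)]
scene pine_wedge [(array([201., 215.]), 0.6)]
scene wax [(array([357., 348.]), 0.83)]
scene sanding_stick []
scene ingot []
side lever_pad [(array([273., 253.]), 0.56)]
side catch_tab []
side dapping_block [(array([206., 258.]), 0.44)]
side pine_wedge []
side wax [(array([351., 199.]), 0.56)]
side sanding_stick [(array([172., 269.]), 0.87)]
side ingot [(array([275., 253.]), 0.71)]
```

View pics/s23c.png

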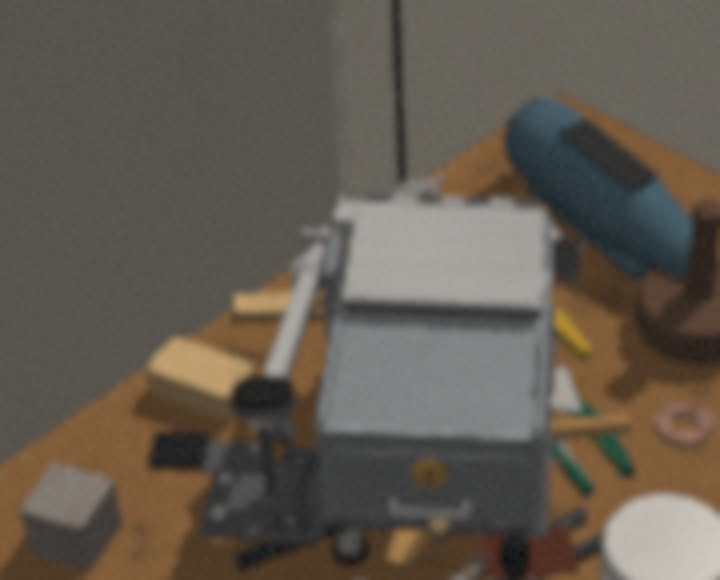

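View pics/d23c.png

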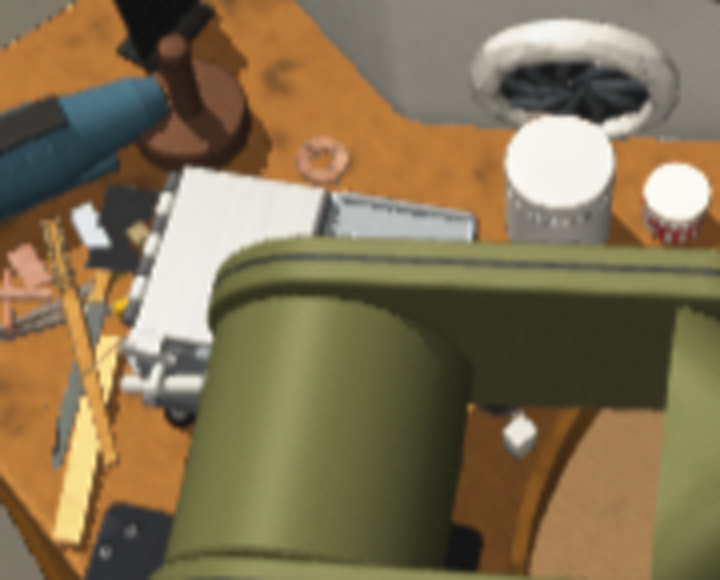

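The scene crop shows the flap shut (445,255), lever pad up (262,395), tab up (180,450), deck empty, and the block (70,515) and wedge (200,370) where they were. The gripper is clear of everything, so I'll hand in.

```bash
python3 -c "
from h import *
print(arm.hand_in()); st()"
```

```text
the job is handed in; nothing more can be done
None
the job is handed in; nothing more can be done
```

The bar is in the box with the flap shut over it, and the job is handed in (no verdict is reported). I latched the lever, pushed the bar off the deck with two fingertips, and pressed the catch tab until the flap fell. The clock stood at about 16 s of the 58 s.

**Last checks**
- **Latch:** after I let go of the lever, the pictures showed it held in the catch with the flap standing open.
- **Bar:** I saw it lying on the floor of the box before the flap closed. After closing, the deck was empty.
- **End state:** the last scene picture showed the flap shut, with the lever pad and catch tab back at their starting pixels to within about 3 px. The gripper was about 13 cm away from the tab.
- **Bystanders:** the dapping block, pine wedge, wax and sanding stick looked unmoved.

**What disagreed**
- **Fingertip length:** the fingertips appeared to stand only about 5 mm ahead of the TCP, not the stated 22 mm. Both the pictures and the contact heights showed this, and I worked with the shorter value.
- **Network reports:** in the last side picture, with the arm blocking part of the view, the networks placed the bar and the block on the lever. I went by the scene picture instead. The stick was found only in the side picture.

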